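# Dock the cook pot in its dished stove seat

### The arm

A 6-joint arm with a two-finger parallel gripper is mounted at the origin on the work surface. World frame = base frame: x ahead of the robot, y to its left, z up, the work surface at z = 0. Lengths are in m, angles in rad, forces in N, time in s.
With the tool pointing down it reaches from about 0.35 to 0.775 m from the base axis. Payload 5.5 kg.
Tool frame: the origin (TCP) lies between the finger pads; the fingertips stand env.nose_length ahead of it and the grasp point (between the pads) lies 8 mm behind it (env.nose_length is the distance from the TCP to the fingertips, in m); z points along the fingers, y is the direction in which the jaws open and shut (so a half turn about z gives the same grasp; the last joint's range is limited). The gripper opens to 85 mm and grips with 20 to 120 N. Pads are 22 mm wide; open, the fingers measure 114 mm over their backs; the gripper's body (76 mm by 85 mm) begins 54 mm behind the grasp point. The pads swing forward as they close: fully open they stand 13 mm farther back than shut.
Start: joints at [1.102, 0.313, 0.046, 1.304, 0, 1.431], TCP at [0.186, 0.544, 0.242] pointing down, gripper open.
Joint ranges: [-2.76, 2.76], [-0.86, 1.69], [-1.03, 1.26], [-2.2, 2.34], [-1.47, 1.5], [-3.14, 3.14]. Speed limits (rad/s): [2.57, 2.57, 3.14, 3.14, 3.14, 3.14].

### API

Orientations are given as a unit quaternion [w, x, y, z].
In Python, from workcell import env gives the robot as it stands. The module is installed in compiled form; this text tells all that it offers.
- The arm moves only by the shell command python3 -m creep 'ROWS' [FORCE]. ROWS is a JSON object of lists of equal length, an entry for each row: "hand": the finger opening in mm, from 0 to 85.4; "delta_pos": the shift along the tool's x, y, z scaled (see below), a list of three; "turn": the turn about the tool's z scaled (see below). In form: {"hand": [hand, ...], "delta_pos": [[dx, dy, dz], ...], "turn": [turn, ...]}. A call has exactly 5 rows; each row shifts and turns the commanded pose from where the row before left it, along the tool's axes as they then stand; what a row does not reach is not made up. The controller multiplies each number of a shift by 0.8 m and each number of a turn by 5 degrees. A row lasts 1/12 s, in which the tool goes at most 41.7 mm and 7.16 degrees, less where a joint would pass 70% of its speed; a pose out of reach is approached as far as the arm can. A call with a number of a shift or a turn outside -1 to 1 is refused whole. A call with a gripper value outside its range is refused whole. The fingers move at their own pace and stop on an object; FORCE is the grip in N (left out, the last holds). Time passes only in rows, so rows that do not move let the fingers close, or fill a call up. It gives the time, the measured TCP pose, the force and the opening at its end, in the units of the state.
- env.get_state(): the state, without advancing time (a new reading comes with each control period).
- env.read_camera(name): name is "scene" or "top" or "wrist"; returns a dict with "pixels" (480x640x3 uint8, red, green, blue), "depth" (480x640 float32, m along the optical axis (not along the pixel's ray), 0 where there is no reading), "fx", "fy", "cx", "cy" (pixels), "origin" and "orientation" of the camera in the world. Camera axes: x right, y down, z forward; pixel columns grow to the right and rows downward; lengths in m; the calibration is good to about 2 mm. A picture is of the moment at which its call begins.
- env.hand_in(): hands the job in, once; it reports no verdict.
Trained networks look in the newest picture that a camera, given by its name, has taken for a name from the list of things; names that differ only in an ending like _2 or _b are one class to them, and where a whole thing is asked for, a point or a joint stands for the part that bears it (a point fixed in the world has none). Each returns a list of dicts, best first, with "score" (0 to 1); they miss things now and then, are a little off and sometimes report something else, mostly with a low value. They report only what shows in the picture. A call takes as long as a camera call.
- env.find_in(camera, target): "location" ([row, column] in pixels, amid what is visible of it).
- env.pinpoint(camera, target): "location" ([row, column] in pixels: a listed point, or the origin of a listed thing).
The state is a dict: "clock": time; "joint_pos": joint angles; "qvel": joint speeds; "tau": joint torques, N m; "tcp_pos": TCP position; "orientation": TCP orientation; "wrist_force": force on the tool from outside, world axes, zero at the start; "ft_torque": the same for the moment, N m; "finger_gap": finger opening in m.
Only numpy, scipy, OpenCV 4.12 (cv2) and the standard library are available. Lean on these libraries where they do the work, as an engineer would, in place of code of your own. Each camera call takes 0.05 s, during which the arm holds its last target.

### The job

Slide the cook pot along the stove tray, never lifting it or tipping it over, until its rounded base drops into the dished pot seat; if it hangs askew, press the high side of the lid until it settles level and centred. Then press down on the lid knob, firmly but without slamming, until the seat has sunk as far as it will go, and let go; leave the mug, bowl and spork where they are.

Things in the scene. Friction and masses are not known exactly. Their poses are not given: they have to be found in the camera images.
- pot: Steel cook pot, lid clipped on, one rigid round piece 108 mm wide, 0.28 to 0.56 kg. Origin: centre of its underside; z is its axis, up. Convex base: flat of radius 40 mm, then a cone to radius 50 mm at 10 mm height and to the full 54 mm at 16 mm; straight wall up to 62 mm, flat lid top (radius 50 mm) at 66 mm. Starts upright on the tray. Pushed higher than about 50 mm above its underside it may tip.
- pot_center (a point): Point on the pot's axis, 35 mm above its underside.
- pot_knob (a point): Centre of the top face of the round black lid knob (28 mm wide, 12 mm tall), on the pot's axis, 78 mm above its underside.
- tray: Stove tray: fixed grey slab 320 mm (its x) by 170 mm, 32 mm tall, top level and flat but for one round well, 116 mm wide, centred 75 mm from its middle towards +x, holding an aluminium dish: flat floor of radius 41.5 mm, conical side widening to 52 mm at its lip, 10.5 mm deep. The pot starts on the other half; nothing else stands on the tray. Origin: centre of its underside.
- seat (a point): Centre of the well, level with the tray's top. The dish's lip is flush to 5 mm lower. A pot hanging askew on its side levels when the high side of its lid is pressed, 9 to 20 N. The dish slides straight down in a stiff collar: yields at about 12 N in all (pot's weight included), stays where left, and has 7 to 12 mm to go, found by feel, to a hard stop.
- mug_center (a point): Bystander: titanium mug, 84 mm wide, 85 mm tall, with a side handle, standing on the table. Point on its axis, 42 mm above the table.
- bowl_center (a point): Bystander: collapsible ribbed silicone bowl, 133 mm wide, 45 mm tall, on the table. Point on its axis, 22 mm above the table.
- spork_center (a point): Bystander: orange plastic spork, 155 mm long, 36 mm wide at most, 5 mm thick, lying on the table along its x axis. Point near its middle, half-way up.

How it is judged:
On the way:
1. the pot has dropped into the dish (axis within 12 mm of the well's, at least 8 mm lower than on the tray) (horizontal distance between pot_center and seat below 0.012 m and z of pot_center in the frame of seat below 0.027 m), for 0.1 s.
At the end, for the whole second after the job is handed in: The pot stands at rest in the dish, its axis within 4 mm of the well's and within 0.05 rad of vertical, with the dish pressed down to within 2 mm of its hard stop; mug, bowl and spork within 20 mm of their places (horizontal distance between pot_center and seat below 0.004 m and z of pot_center in the frame of seat below 0.0145 m and angle between pot_center's own z axis and vertical below 0.05 rad and linear speed of pot below 0.01 m/s and distance of each of mug_center, bowl_center, spork_center from where it was at the start of the episode below 0.02 m); the robot touches nothing.
It fails at once if the pot is lifted (its centre rises more than 12 mm above where it started) (z of pot_center in the frame of seat above 0.047 m).
It fails at once if the pot is tipped over (more than 0.7 rad) (angle between pot_center's own z axis and vertical above 0.7 rad).
It fails at once if the pot is slammed: more than 45 N between the fingers and the pot (contact force between the fingers and pot above 45 N).
It fails at once if the mug, bowl or spork is shoved more than 20 mm (distance of any of mug_center, bowl_center, spork_center from where it was at the start of the episode above 0.02 m).
It also fails if it takes over 69 s, if anything falls off the work surface, if the arm or the gripper's body presses on something with over 40 N, if the wrist force passes 120 N, or if a joint passes its speed limit or range.

## Working session

There is one attempt and no reset: what is moved stays moved. The work goes in short steps, Python scripts to look and compute and a shell command to move; the robot and the scene stay as the last step left them, time stands still between calls to the robot, and variables do not carry over. Pictures are saved under pics/ and viewed, and the job is handed in when it is done.

```bash
mkdir -p pics
cat > h.py <<'E'
import numpy as np, cv2
from scipy.spatial.transform import Rotation as R
from workcell import env
def Rq(q): return R.from_quat([q[1],q[2],q[3],q[0]])
def px2w(c,r,col,d):
    p=np.array([(col-c['cx'])/c['fx']*d,(r-c['cy'])/c['fy']*d,d])
    return Rq(c['orientation']).apply(p)+np.array(c['origin'])
def ray_z(c,r,col,z):
    o=np.array(c['origin']); v=Rq(c['orientation']).apply([(col-c['cx'])/c['fx'],(r-c['cy'])/c['fy'],1])
    return o+v*(z-o[2])/v[2]
def cloud(c):
    d=c['depth']; v,u=np.indices(d.shape)
    p=np.stack([(u-c['cx'])/c['fx']*d,(v-c['cy'])/c['fy']*d,d],-1)
    return p@Rq(c['orientation']).as_matrix().T+np.array(c['origin'])
def save(c,n): cv2.imwrite('pics/'+n+'.png',c['pixels'][:,:,::-1])
E
python3 - <<'E'
from h import *
print(env.nose_length,env.get_state())
for n in ['top','scene']:
    c=env.read_camera(n); save(c,n+'0'); print(n,c['origin'],c['orientation'],c['fx'])
    P=cloud(c)
    for t in ['pot_knob','seat','tray','pot_center','mug_center','bowl_center','spork_center']:
        L=env.pinpoint(n,t)[:2]
        for l in L:
            r,k=l['location']; d=c['depth'][int(r),int(k)]
            print(t,round(l['score'],2),np.round(l['location']),px2w(c,r,k,d).round(3) if d>0 else None)
E
```

```text
0.011 {'clock': 0.0, 'joint_pos': array([1.10238916e+00, 3.14013106e-01, 4.49986960e-02, 1.30360080e+00,
       5.53209571e-05, 1.43122368e+00]), 'qvel': array([ 0.0015354 , -0.00043   ,  0.00111575,  0.00074116,  0.00021858,
       -0.00299286]), 'tau': array([ 7.60184812e-04, -4.80625498e+01,  2.98533440e+01,  1.92614493e-02,
       -7.17797593e-05, -2.58787253e-06]), 'tcp_pos': array([0.18545087, 0.54376609, 0.24140969]), 'orientation': array([-2.98614470e-04,  1.63677432e-01,  9.86513492e-01, -8.59462312e-04]), 'wrist_force': array([-0.04362576, -0.28191567, -0.74497361]), 'ft_torque': array([0.06067182, 0.0226294 , 0.02520052]), 'finger_gap': 0.08576192772596229}
top [ 0.28006732 -0.00905402  1.12866202] [-0.08117381  0.72984338 -0.67431129  0.07774145] 502.06649282701244
pot_knob 0.71 [189. 322.] [0.625 0.012 0.11 ]
seat 0.78 [238. 275.] [0.529 0.112 0.02 ]
tray 0.94 [227. 300.] [0.556 0.057 0.038]
pot_center 0.68 [192. 323.] [0.617 0.011 0.112]
mug_center 0.8 [261. 160.] [0.46  0.368 0.005]
bowl_center 0.6 [210. 506.] [ 0.645 -0.419  0.002]
bowl_center 0.36 [242. 276.] [0.521 0.108 0.023]
spork_center 0.95 [320. 498.] [ 0.388 -0.397  0.007]
scene [ 1.29218653 -0.59067822  0.9314997 ] [-0.37210459  0.81250938  0.41154219 -0.17888459] 480.81320059937985
pot_knob 0.6 [244. 340.] [0.622 0.017 0.105]
pot_knob 0.47 [258. 339.] [ 0.653 -0.012  0.097]
seat 0.72 [231. 340.] [0.506 0.117 0.018]
pot_center 0.83 [259. 338.] [ 0.655 -0.016  0.099]
pot_center 0.73 [287. 159.] [ 0.394 -0.393  0.006]
mug_center 0.63 [185. 392.] [0.488 0.333 0.08 ]
mug_center 0.56 [353. 194.] [ 0.629 -0.408  0.005]
bowl_center 0.66 [352. 197.] [ 0.627 -0.4    0.   ]
spork_center 0.59 [289. 157.] [ 0.395 -0.398  0.002]
```

View pics/top0.png

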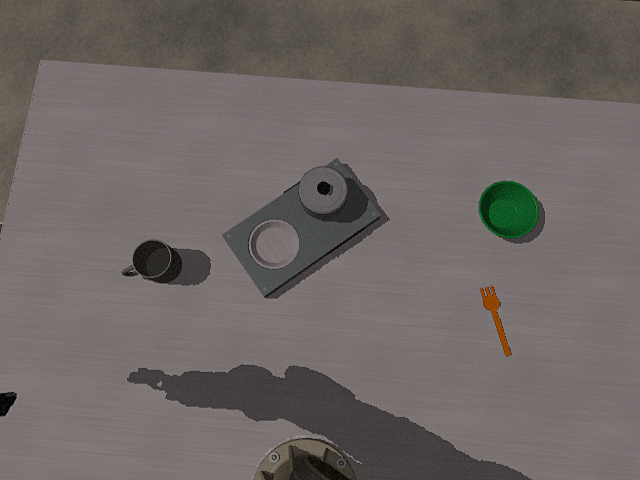

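View pics/scene0.png

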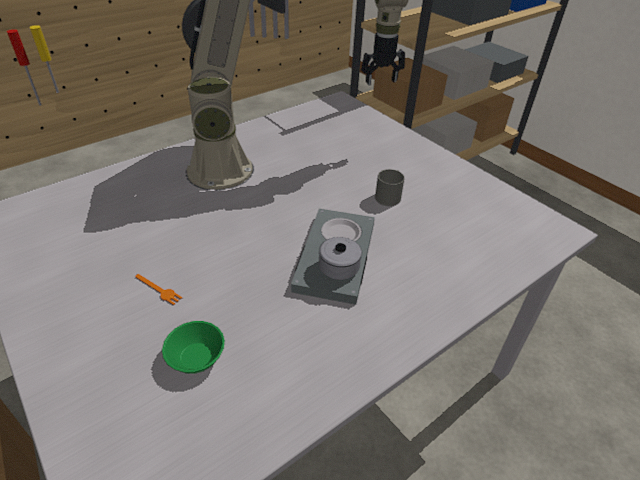

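The top view shows the pot at about (190,322), the empty well at (244,274) on the tray and the mug at (260,155). The bowl (210,510) and spork (320,498) are well clear. Next I'll measure the tray, well and lid precisely.

```bash
cat > fit.py <<'E'
from h import *
def circ(p):
    A=np.c_[2*p,np.ones(len(p))]; s=np.linalg.lstsq(A,(p**2).sum(1),rcond=None)[0]
    return s[:2],np.sqrt(s[2]+s[0]**2+s[1]**2)
def lid(c,lo=0.0,hi=0.2):
    P=cloud(c); 
    return P
E
python3 - <<'E'
from fit import *
for n in ['top','scene']:
    c=env.read_camera(n);P=cloud(c)
    roi=(abs(P[...,0]-.56)<.2)&(abs(P[...,1]-.06)<.2)&(c['depth']>0)
    z=P[...,2]
    t=roi&(z>.025)&(z<.039); print(n,'tray z',np.median(z[t]),t.sum())
    rect=cv2.minAreaRect((P[t][:,:2]*1000).astype(np.float32)); print('rect',rect)
    l=roi&(z>.088)&(z<.104); print('lid z',np.median(z[l]),l.sum(), circ_ if 0 else cv2.minEnclosingCircle((P[l][:,:2]*1000).astype(np.float32)), np.mean(P[l],0), 'p98',np.percentile(P[l],[1,99],axis=0))
    k=roi&(z>.105)&(z<.12); print('knob',np.median(P[k],0),k.sum())
    b=roi&(z<.028)&(z>.012)&(np.hypot(P[...,0]-.515,P[...,1]-.115)<.07); print('dish',np.mean(P[b],0),b.sum(), np.histogram(z[b],8), (np.percentile(P[b],[1,99],axis=0)))
    fl=b&(z<np.percentile(z[b],50)); print('floor mid',np.mean(P[fl],0))
E
```

```text
top tray z 0.03276681056360187 7396
rect ((562.9270629882812, 54.71934509277344), (176.96292114257812, 320.87774658203125), 39.72189712524414)
lid z 0.09915619155836974 1746 ((628.22119140625, 10.769919395446777), 55.242794036865234) [0.62569368 0.0109957  0.09897063] p98 [[ 0.57578823 -0.03992556  0.0923065 ]
 [ 0.67827467  0.06209102  0.10352665]]
knob [0.62756626 0.01095908 0.11054056] 139
dish [0.51550624 0.11310012 0.02305784] 1374 (array([  3,   4,  30, 138, 323, 391, 310, 175]), array([0.01239092, 0.01434205, 0.01629319, 0.01824432, 0.02019545,
       0.02214658, 0.02409771, 0.02604884, 0.02799998])) [[0.47014319 0.06744271 0.01709504]
 [0.56094014 0.15903323 0.02784296]]
floor mid [0.5155073  0.11302585 0.02102106]
scene tray z 0.03138820500751427 3235
rect ((565.25927734375, 52.029266357421875), (176.96780395507812, 328.2041931152344), 39.74645233154297)
lid z 0.09776910915312342 961 ((632.0717163085938, 8.283028602600098), 56.60807800292969) [0.63749356 0.00295686 0.09743775] p98 [[ 0.5821332  -0.04369606  0.08916028]
 [ 0.68408715  0.05665623  0.10220501]]
knob [0.63328799 0.00698603 0.10979859] 80
dish [0.50747502 0.11859969 0.02225957] 506 (array([  1,   3,  35, 117, 139,  85,  59,  67]), array([0.01316243, 0.01501447, 0.01686651, 0.01871855, 0.02057059,
       0.02242262, 0.02427466, 0.0261267 , 0.02797874])) [[0.46624119 0.06268581 0.01702487]
 [0.56088935 0.16033231 0.02789249]]
floor mid [0.50974659 0.11735451 0.01998374]
```

Run:
```python
import cv2
a=cv2.imread('pics/top0.png')[140:310,210:400]
cv2.imwrite('pics/crop0.png',cv2.resize(a,None,fx=4,fy=3.5*4/3.5*0.85,interpolation=cv2.INTER_CUBIC))
```

```text
(no output)
```

View pics/crop0.png

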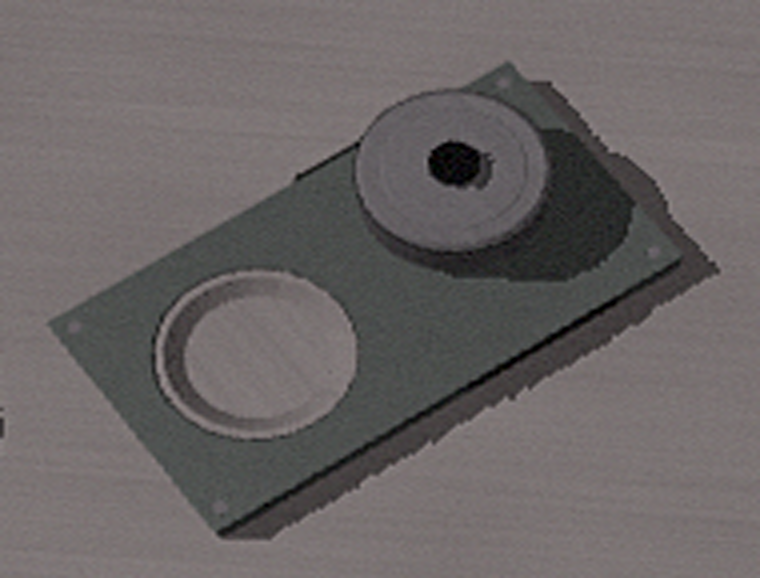

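Both measurements agree: the pot axis is near (0.627, 0.011), the well near (0.5155, 0.113). The push runs about 151 mm at 137.7°. I'll line the tool's x up with that and straddle the pot's far side with open fingers.

```bash
cat > to.py <<'E'
import sys; from h import *
def to(x,y,z=None):
    s=env.get_state(); p=np.array(s['tcp_pos']); 
    d=np.array([x,y,p[2] if z is None else z])-p
    Rm=Rq(s['orientation']); dl=Rm.inv().apply(d); xa=Rm.apply([1,0,0])
    print('t',round(s['clock'],2),'tcp',p.round(4),'x-axis deg',np.degrees(np.arctan2(xa[1],xa[0])).round(2),'zax',Rm.apply([0,0,1]).round(3),'F',np.round(s['wrist_force'],2))
    print('tool delta mm',(dl*1000).round(1),'units',(dl/.8).round(4),'len',np.linalg.norm(dl).round(3),'q',np.round(s['joint_pos'],2))
if __name__=='__main__': to(*map(float,sys.argv[1:]))
E
python3 -m creep '{"hand":[60,60,60,60,60],"delta_pos":[[0,0,0],[0,0,0],[0,0,0],[0,0,0],[0,0,0]],"turn":[0.94,0.94,0.94,0.94,0.94]}'; python3 to.py 0.7015 -0.056 0.24
```

```text
clock: 1.32
tcp_pos: [0.1857, 0.5442, 0.2423]
orientation: [-0.0, 0.363, 0.932, 0.0]
wrist_force: [-0.6, -0.5, -0.0]
finger_gap: 0.0599
t 1.32 tcp [0.1857 0.5442 0.2423] x-axis deg 137.43 zax [-0.  0. -1.] F [-0.59 -0.5  -0.04]
tool delta mm [-785.9  -93.1    2.3] units [-0.9824 -0.1163  0.0028] len 0.791 q [1.1  0.31 0.05 1.3  0.   1.85]
```

```bash
for i in 1 2 3 4; do python3 -m creep '{"hand":[60,60,60,60,60],"delta_pos":[[-0.045,-0.0053,0],[-0.045,-0.0053,0],[-0.045,-0.0053,0],[-0.045,-0.0053,0],[-0.045,-0.0053,0]],"turn":[0,0,0,0,0]}'; done;  python3 to.py 0.7015 -0.056 0.24
```

```text
clock: 1.73
tcp_pos: [0.3052, 0.4061, 0.2424]
orientation: [0.0, 0.361, 0.933, 0.0]
wrist_force: [0.5, -0.1, -0.2]
finger_gap: 0.0604
clock: 2.15
tcp_pos: [0.4242, 0.2689, 0.2426]
orientation: [0.0, 0.361, 0.933, 0.0]
wrist_force: [0.5, 1.9, 0.2]
finger_gap: 0.0606
clock: 2.57
tcp_pos: [0.543, 0.1319, 0.2425]
orientation: [0.0, 0.361, 0.932, 0.0]
wrist_force: [0.1, 0.0, -0.4]
finger_gap: 0.0603
clock: 2.98
tcp_pos: [0.6617, -0.005, 0.2423]
orientation: [0.0, 0.361, 0.932, 0.0]
wrist_force: [0.7, 0.8, 0.3]
finger_gap: 0.0599
t 2.98 tcp [ 0.6617 -0.005   0.2423] x-axis deg 137.65 zax [ 0.  0. -1.] F [0.65 0.82 0.27]
tool delta mm [-63.8 -10.9   2.3] units [-0.0797 -0.0137  0.0029] len 0.065 q [-0.13  0.49  0.31  1.39  0.    0.61]
```

```bash
python3 -m creep '{"hand":[60,60,60,60,60],"delta_pos":[[-0.016,-0.0027,0],[-0.016,-0.0027,0],[-0.016,-0.0027,0],[-0.016,-0.0027,0],[-0.016,-0.0027,0]],"turn":[0,0,0,0,0]}'; python3 -m creep '{"hand":[60,60,60,60,60],"delta_pos":[[0,0,0.03],[0,0,0.03],[0,0,0.03],[0,0,0.03],[0,0,0.03]],"turn":[0,0,0,0,0]}';  python3 to.py 0.7011 -0.0565 0.06
python3 - <<'E'
from h import *
c=env.read_camera('scene'); save(c,'scene1'); c=env.read_camera('wrist'); save(c,'wrist1')
E
```

```text
clock: 3.4
tcp_pos: [0.7012, -0.0552, 0.242]
orientation: [-0.0, 0.361, 0.932, 0.0]
wrist_force: [0.1, 0.6, -0.6]
finger_gap: 0.0598
clock: 3.82
tcp_pos: [0.7008, -0.0545, 0.1211]
orientation: [0.0, 0.361, 0.932, 0.0]
wrist_force: [0.5, 0.6, -0.1]
finger_gap: 0.0598
t 3.82 tcp [ 0.7008 -0.0545  0.1211] x-axis deg 137.65 zax [ 0.  0. -1.] F [ 0.5   0.61 -0.12]
tool delta mm [-1.6 -1.2 61.1] units [-0.002  -0.0016  0.0764] len 0.061 q [-0.19  0.61  0.22  1.18  0.    0.55]
```

View pics/scene1.png

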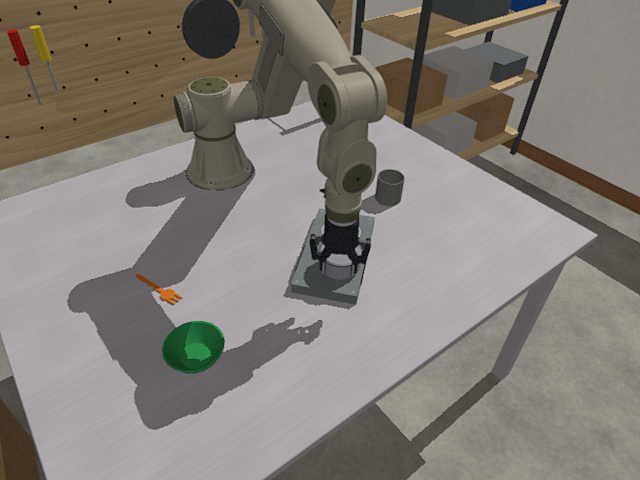

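View pics/wrist1.png

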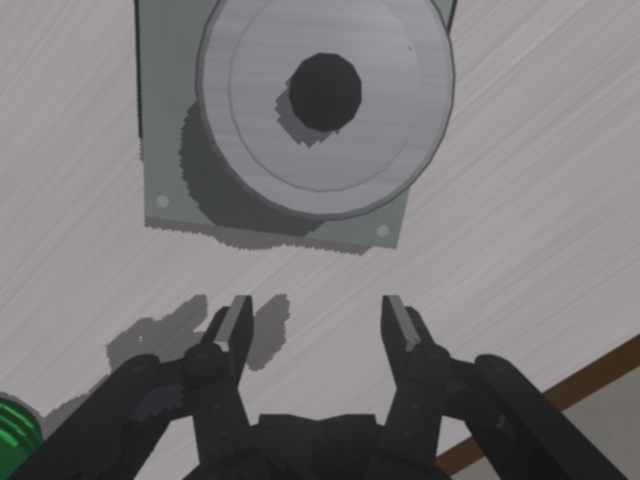

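The wrist view shows the knob at (92,326), lined up with the finger midline at about column 317. Lowering behind the pot.

```bash
python3 -m creep '{"hand":[60,60,60,60,60],"delta_pos":[[0,-0.0003,0.0153],[0,-0.0003,0.0153],[0,-0.0003,0.0153],[0,-0.0003,0.0153],[0,-0.0003,0.0153]],"turn":[0,0,0,0,0]}';  python3 to.py 0.669 -0.0269 0.06
python3 - <<'E'
from h import *
c=env.read_camera('wrist'); save(c,'wrist2'); P=cloud(c)
k=(P[...,2]>.104)&(P[...,2]<.118)&(np.hypot(P[...,0]-.6275,P[...,1]-.011)<.03)
print(np.median(P[k],0),k.sum()); print(env.pinpoint('wrist','pot_knob')[:1])
s=env.get_state();print(Rq(s['orientation']).inv().apply(np.median(P[k],0)-s['tcp_pos']))
E
```

```text
clock: 4.33
tcp_pos: [0.7011, -0.0555, 0.0625]
orientation: [0.001, 0.361, 0.933, 0.0]
wrist_force: [0.3, -0.4, -0.5]
finger_gap: 0.0598
t 4.33 tcp [ 0.7011 -0.0555  0.0625] x-axis deg 137.67 zax [ 0.002 -0.    -1.   ] F [ 0.26 -0.42 -0.5 ]
tool delta mm [43.  -0.5  2.4] units [ 0.0538 -0.0006  0.003 ] len 0.043 q [-0.19  0.65  0.13  1.05  0.    0.55]
[0.6307597  0.01169865 0.10993529] 12606
[{'location': [60.6, 325.6], 'score': 0.84}]
[ 0.09567416  0.00335901 -0.04991132]
```

View pics/wrist2.png

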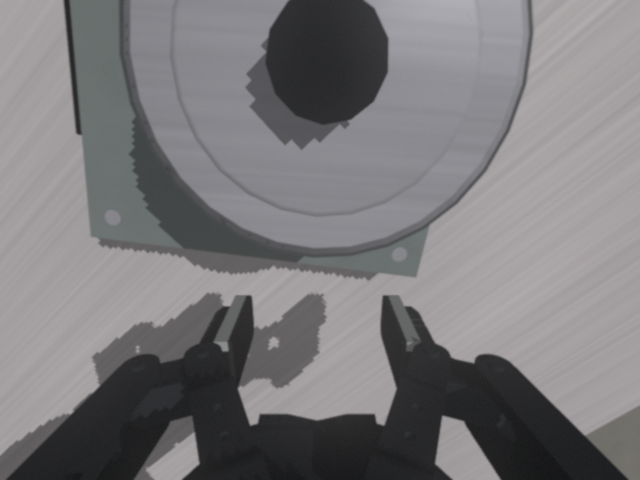

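```bash
python3 -m creep '{"hand":[60,60,60,60,60],"delta_pos":[[0.008,0,0.0005],[0.008,0.0002,0.0005],[0.008,0.0002,0.0005],[0.007,0.0002,0.0005],[0.005,0.0002,0.0005]],"turn":[0,0,0,0,0]}';python3 -m creep '{"hand":[60,60,60,60,60],"delta_pos":[[0.004,0,0],[0.004,0,0],[0.004,0,0],[0.004,0,0],[0.004,0,0]],"turn":[0,0,0,0,0]}'
cat > look.py <<'E'
from h import *; import sys
c=env.read_camera('wrist'); save(c,sys.argv[1]); P=cloud(c); s=env.get_state()
c2=env.read_camera('top'); save(c2,sys.argv[1]+'t'); Q=cloud(c2)
for n,A in (('w',P),('t',Q)):
    L=env.pinpoint('wrist' if n=='w' else 'top','pot_knob')[:1]
    cc=c if n=='w' else c2
    if L:
        r,k=L[0]['location']; d=cc['depth'][int(r),int(k)]; w=px2w(cc,r,k,d)
        print(n,'knob',w.round(4),round(L[0]['score'],2),'tool',Rq(s['orientation']).inv().apply(w-s['tcp_pos']).round(4))
E
python3 look.py w3; python3 to.py 0.5155 0.113 .06
```

```text
clock: 4.85
tcp_pos: [0.6787, -0.0346, 0.0599]
orientation: [0.0, 0.361, 0.933, 0.0]
wrist_force: [0.7, 0.1, 0.4]
finger_gap: 0.0597
clock: 5.27
tcp_pos: [0.668, -0.0248, 0.0594]
orientation: [0.001, 0.361, 0.932, 0.0]
wrist_force: [2.4, -1.4, -1.2]
finger_gap: 0.0599
w knob [0.6277 0.0126 0.1095] 0.66 tool [ 0.0542  0.0006 -0.0502]
t 5.47 tcp [ 0.6675 -0.0246  0.0592] x-axis deg 137.67 zax [ 0.  0. -1.] F [0.59 0.28 0.65]
tool delta mm [205.   -0.7  -0.8] units [ 0.2562 -0.0008 -0.001 ] len 0.205 q [-0.16  0.59  0.02  1.    0.    0.58]
```

View pics/w3.png

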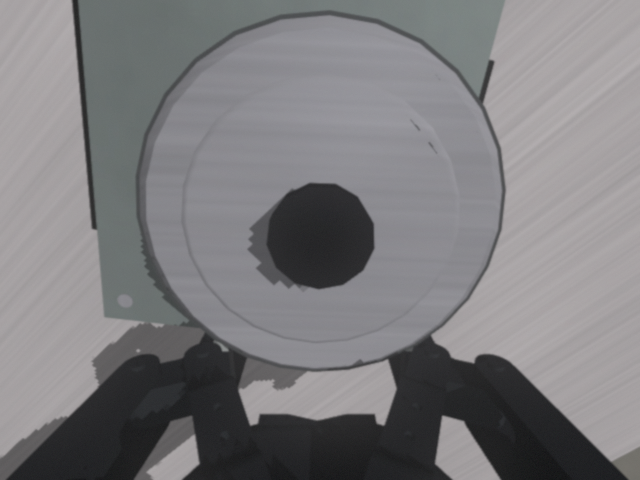

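The pot is cradled against both fingers, with the knob 54 mm ahead of the TCP and centred. Pushing about 120 mm.

```bash
for i in 1 2 3 4; do python3 -m creep '{"hand":[60,60,60,60,60],"delta_pos":[[0.0075,0,0],[0.0075,0,0],[0.0075,0,0],[0.0075,0,0],[0.0075,0,0]],"turn":[0,0,0,0,0]}'|grep -v gap; done; python3 look.py w4; python3 to.py 0.5155 0.113 .06
```

```text
clock: 5.88
tcp_pos: [0.6447, -0.0042, 0.0592]
orientation: [0.0, 0.361, 0.933, -0.0]
wrist_force: [1.8, -1.8, 1.3]
clock: 6.3
tcp_pos: [0.6226, 0.0161, 0.0592]
orientation: [0.0, 0.361, 0.933, 0.0]
wrist_force: [2.7, -2.3, 2.2]
clock: 6.72
tcp_pos: [0.6007, 0.0362, 0.0593]
orientation: [0.0, 0.361, 0.932, 0.0]
wrist_force: [3.0, -2.4, 2.8]
clock: 7.13
tcp_pos: [0.5792, 0.0562, 0.0598]
orientation: [0.001, 0.361, 0.932, 0.0]
wrist_force: [3.5, -2.5, 4.3]
w knob [0.5371 0.0944 0.1091] 0.91 tool [ 0.0548  0.0003 -0.0496]
t 7.33 tcp [0.5767 0.0569 0.0582] x-axis deg 137.7 zax [-0.004  0.001 -1.   ] F [-0.85  0.4   0.16]
tool delta mm [83.   0.3 -1.5] units [ 0.1038  0.0004 -0.0019] len 0.083 q [-0.04  0.44 -0.24  0.9   0.    0.7 ]
```

View pics/w4.png

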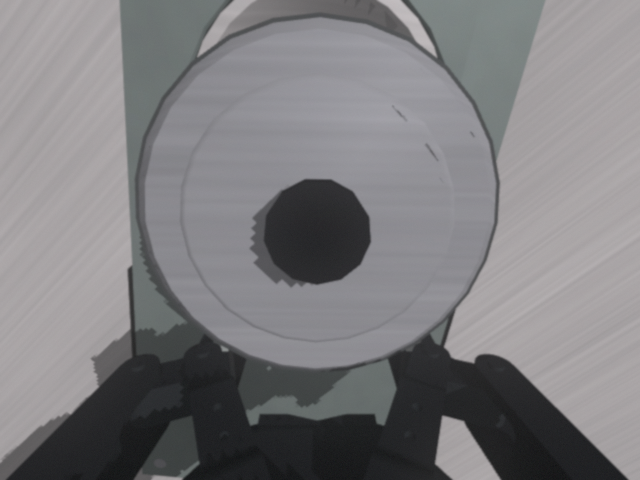

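The well shows just ahead, symmetric about column 319, with the pot at 317. About 28 mm remains, so I'll slow down.

```bash
python3 -m creep '{"hand":[60,60,60,60,60],"delta_pos":[[0.005,0,0],[0.005,0,0],[0.005,0,0],[0.0045,0,0],[0.003,0,0]],"turn":[0,0,0,0,0]}'|grep -v gap;  python3 look.py w5; python3 to.py 0.5155 0.113 .06
```

```text
clock: 7.75
tcp_pos: [0.5647, 0.0685, 0.0588]
orientation: [-0.0, 0.361, 0.933, -0.0]
wrist_force: [1.9, -0.7, -0.8]
w knob [0.5182 0.1124 0.106 ] 0.8 tool [ 0.0635  0.0012 -0.047 ]
t 7.95 tcp [0.5649 0.0685 0.059 ] x-axis deg 137.67 zax [-0.001  0.    -1.   ] F [ 0.6  -0.12 -0.07]
tool delta mm [66.5 -0.3 -0.9] units [ 0.0831 -0.0004 -0.0011] len 0.067 q [-0.02  0.42 -0.27  0.88  0.    0.72]
```

View pics/w5.png

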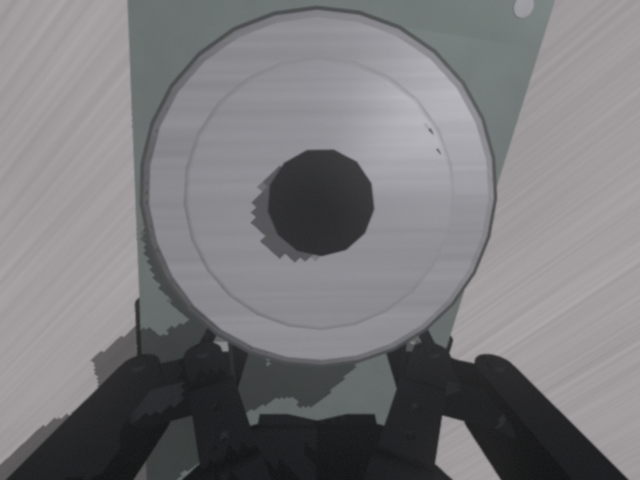

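The pot jumped ahead of the fingers and partly dropped. I'll measure its tilt from the lid plane.

```bash
cat > tilt.py <<'E'
from h import *
def tilt(cam,xy=(0.518,0.112)):
    c=env.read_camera(cam); P=cloud(c)[c['depth']>0]
    r=np.hypot(P[:,0]-xy[0],P[:,1]-xy[1]); 
    m=(r<.042)&(r>.022)&(P[:,2]>.07)&(P[:,2]<.115); p=P[m]
    for _ in range(4):
        A=np.c_[p[:,:2]-xy,np.ones(len(p))]; s=np.linalg.lstsq(A,p[:,2],rcond=None)[0]; e=p[:,2]-A@s
        p=p[abs(e)<3*max(e.std(),1e-4)]
    g=s[:2]; print(cam,'n',len(p),'lid z',s[2].round(4),'tilt',np.hypot(*g).round(4),'high dir deg',np.degrees(np.arctan2(g[1],g[0])).round(1),'grad',g.round(3))
    k=P[(r<.03)&(P[:,2]>s[2]+.007+0*r)&(P[:,2]<s[2]+.03)]
    if len(k): print('knob',k.mean(0).round(4),len(k))
    return c
if __name__=='__main__':
    for n in ['wrist','top','scene']: tilt(n)
E
python3 tilt.py
```

```text
wrist n 46198 lid z 0.0927 tilt 0.1536 high dir deg -45.3 grad [ 0.108 -0.109]
knob [0.519  0.1109 0.1041] 8443
top n 0 lid z 0.0 tilt 0.0 high dir deg 0.0 grad [0. 0.]
scene n 7 lid z 0.1008 tilt 0.2162 high dir deg -138.8 grad [-0.163 -0.142]
  ret = _var(a, axis=axis, dtype=dtype, out=out, ddof=ddof,
  arrmean = um.true_divide(arrmean, div, out=arrmean,
  ret = ret.dtype.type(ret / rcount)
```

Tilt is 0.154 rad, with the high side at −45°, which is the near side of the pot from the fingers. I'll back off, rise, shut the fingers and press the lid about 37 mm out on that side.

```bash
python3 -m creep '{"hand":[60,60,60,60,60],"delta_pos":[[-0.005,0,0],[-0.005,0,-0.005],[0,0,-0.03],[0,0,-0.04],[0,0,-0.04]],"turn":[0,0,0,0,0]}'|grep -v gap; python3 -m creep '{"hand":[0,0,0,0,0],"delta_pos":[[0,0,0],[0.01,0,0],[0.01,0,0],[0.01,0,0],[0.008,0,0]],"turn":[0,0,0,0,0]}'; python3 to.py 0.545 0.0855 0.125; python3 tilt.py 2>/dev/null
```

```text
clock: 8.52
tcp_pos: [0.5707, 0.0625, 0.1515]
orientation: [-0.001, 0.361, 0.932, -0.0]
wrist_force: [1.1, 0.0, -0.2]
clock: 8.93
tcp_pos: [0.5467, 0.0841, 0.1497]
orientation: [-0.002, 0.361, 0.933, -0.0]
wrist_force: [0.2, 0.4, -0.0]
finger_gap: 0.0004
t 8.93 tcp [0.5467 0.0841 0.1497] x-axis deg 137.68 zax [-0.003  0.    -1.   ] F [ 0.16  0.39 -0.01]
tool delta mm [ 2.1 -0.  24.7] units [ 0.0027 -0.      0.0309] len 0.025 q [ 0.01  0.32 -0.18  1.08  0.    0.75]
wrist n 12180 lid z 0.0927 tilt 0.1532 high dir deg -45.1 grad [ 0.108 -0.108]
knob [0.5191 0.1108 0.1041] 2001
top n 0 lid z 0.0 tilt 0.0 high dir deg 0.0 grad [0. 0.]
scene n 225 lid z 0.0919 tilt 0.1538 high dir deg -46.9 grad [ 0.105 -0.112]
knob [0.5234 0.1023 0.1038] 38
```

```bash
python3 -m creep '{"hand":[0,0,0,0,0],"delta_pos":[[0.001,0,0.01],[0,0,0.01],[0,0,0.01],[0,0,0.007],[0,0,0.004]],"turn":[0,0,0,0,0]}'; python3 -m creep '{"hand":[0,0,0,0,0],"delta_pos":[[0,0,0.001],[0,0,0.001],[0,0,0.001],[0,0,0.001],[0,0,0.001]],"turn":[0,0,0,0,0]}'; python3 to.py 0.545 0.0855 0.105
```

```text
clock: 9.5
tcp_pos: [0.5474, 0.0837, 0.1166]
orientation: [-0.001, 0.361, 0.932, -0.0]
wrist_force: [-0.5, 0.1, -0.3]
finger_gap: 0.0005
clock: 9.92
tcp_pos: [0.5485, 0.0839, 0.1146]
orientation: [0.0, 0.361, 0.933, 0.0]
wrist_force: [-0.3, 0.1, -0.3]
finger_gap: -0.0001
t 9.92 tcp [0.5485 0.0839 0.1146] x-axis deg 137.66 zax [ 0.001  0.    -1.   ] F [-0.31  0.1  -0.32]
tool delta mm [ 3.7 -1.1  9.6] units [ 0.0046 -0.0014  0.012 ] len 0.01 q [ 0.01  0.34 -0.23  0.99  0.    0.75]
```

```bash
for i in 1 2; do python3 -m creep '{"hand":[0,0,0,0,0],"delta_pos":[[0.0008,0,0.001],[0,0,0.0008],[0,0,0.0008],[0,0,0.0005],[0,0,0]],"turn":[0,0,0,0,0]}'|egrep 'tcp|force'; done; python3 to.py 0.545 0.0855 0.105
```

```text
tcp_pos: [0.5476, 0.0843, 0.1118]
wrist_force: [0.3, 0.7, 0.1]
tcp_pos: [0.5474, 0.0847, 0.1096]
wrist_force: [-0.3, 0.6, 1.9]
t 10.75 tcp [0.5474 0.0847 0.1096] x-axis deg 137.66 zax [ 0.001  0.    -1.   ] F [-0.32  0.56  1.92]
tool delta mm [ 2.3 -1.1  4.6] units [ 0.0029 -0.0013  0.0057] len 0.005 q [ 0.01  0.35 -0.24  0.98  0.    0.75]
```

Contact. Pressing on in roughly 1 mm steps.

```bash
for i in 1 2 3; do python3 -m creep '{"hand":[0,0,0,0,0],"delta_pos":[[0,0,0.0008],[0,0,0.0005],[0,0,0.0005],[0,0,0],[0,0,0]],"turn":[0,0,0,0,0]}'|egrep 'tcp|force'; done; python3 tilt.py 2>/dev/null
```

```text
tcp_pos: [0.5477, 0.0847, 0.1087]
wrist_force: [-1.6, -0.9, 5.7]
tcp_pos: [0.5477, 0.0847, 0.1073]
wrist_force: [-0.8, -0.2, 6.5]
tcp_pos: [0.5477, 0.0847, 0.1059]
wrist_force: [-0.9, -0.5, 6.6]
wrist n 18063 lid z 0.0892 tilt 0.1493 high dir deg -46.3 grad [ 0.103 -0.108]
knob [0.5223 0.1081 0.1019] 3700
top n 0 lid z 0.0 tilt 0.0 high dir deg 0.0 grad [0. 0.]
scene n 140 lid z 0.0881 tilt 0.1609 high dir deg -49.2 grad [ 0.105 -0.122]
```

The dish sank about 3.5 mm at 6.6 N while the tilt stayed the same. By my estimate the base sits about 14 mm short of the well centre, with its rear edge on the lip. I'll stop pressing before the dish sinks further, and instead nudge the pot horizontally at low height.

```bash
python3 -m creep '{"hand":[0,0,0,0,0],"delta_pos":[[0,0,-0.01],[0,0,-0.03],[0,0,-0.02],[-0.02,0,0],[-0.03,0,0]],"turn":[0,0,0,0,0]}'|egrep 'tcp|force';python3 -m creep '{"hand":[60,60,60,60,60],"delta_pos":[[0,0,0],[0,0,0],[0,0,0],[0,0,0],[0,0,0]],"turn":[0,0,0,0,0]}'|egrep 'tcp|force'; python3 look.py w6;python3 to.py 0.5155 0.113 0.056;  python3 tilt.py 2>/dev/null
```

```text
tcp_pos: [0.5767, 0.0588, 0.1549]
wrist_force: [0.0, 1.0, -0.6]
tcp_pos: [0.5761, 0.0583, 0.1528]
wrist_force: [0.6, -0.5, -0.8]
w knob [0.5179 0.1113 0.101 ] 0.77 tool [ 0.0788 -0.      0.052 ]
t 13.18 tcp [0.5765 0.0581 0.153 ] x-axis deg 137.69 zax [-0.  0. -1.] F [ 0.24 -0.48  0.67]
tool delta mm [82.1 -0.5 97.1] units [ 0.1026 -0.0006  0.1213] len 0.127 q [-0.04  0.36 -0.11  1.1   0.    0.7 ]
wrist n 13593 lid z 0.0893 tilt 0.1529 high dir deg -45.0 grad [ 0.108 -0.108]
knob [0.5192 0.1108 0.1007] 2257
top n 0 lid z 0.0 tilt 0.0 high dir deg 0.0 grad [0. 0.]
scene n 208 lid z 0.0886 tilt 0.1566 high dir deg -46.6 grad [ 0.108 -0.114]
knob [0.5213 0.1053 0.0999] 55
```

View pics/w6.png

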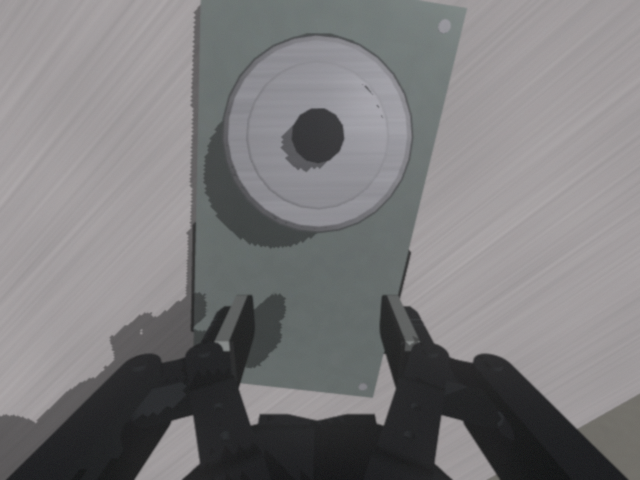

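```bash
python3 -m creep '{"hand":[60,60,60,60,60],"delta_pos":[[0,0,0.03],[0,0,0.03],[0,0,0.03],[0,0,0.02],[0,0,0.011]],"turn":[0,0,0,0,0]}'|egrep 'tcp|force';python3 -m creep '{"hand":[60,60,60,60,60],"delta_pos":[[0.004,0,0],[0.003,0,0],[0.003,0,0],[0.003,0,0],[0,0,0]],"turn":[0,0,0,0,0]}'|egrep 'tcp|force'; python3 to.py 0.5155 0.113 0.056;  python3 tilt.py 2>/dev/null | head -2
```

```text
tcp_pos: [0.5752, 0.0579, 0.0538]
wrist_force: [-1.0, 0.1, -0.7]
tcp_pos: [0.5695, 0.0652, 0.0574]
wrist_force: [0.1, -0.2, -0.5]
t 14.17 tcp [0.5695 0.0652 0.0574] x-axis deg 137.69 zax [ 0.002  0.    -1.   ] F [ 0.06 -0.2  -0.47]
tool delta mm [72.1 -1.   1.3] units [ 0.0901 -0.0013  0.0017] len 0.072 q [-0.03  0.43 -0.26  0.88  0.    0.71]
wrist n 46905 lid z 0.0893 tilt 0.1532 high dir deg -45.0 grad [ 0.108 -0.108]
knob [0.519  0.1108 0.1007] 8594
```

```bash
for i in 1 2 3; do python3 -m creep '{"hand":[60,60,60,60,60],"delta_pos":[[0.0015,0,0],[0.0015,0,0],[0.001,0,0],[0.001,0,0],[0,0,0]],"turn":[0,0,0,0,0]}'|egrep 'tcp|force'
python3 - <<'E'
from tilt import *; tilt('wrist')
E
done; python3 to.py 0.5155 0.113 0.056
```

```text
tcp_pos: [0.566, 0.0676, 0.0561]
wrist_force: [0.0, 0.6, -0.2]
wrist n 46349 lid z 0.0893 tilt 0.1537 high dir deg -45.2 grad [ 0.108 -0.109]
knob [0.519  0.1108 0.1007] 8475
tcp_pos: [0.5633, 0.0701, 0.0562]
wrist_force: [0.8, -1.5, -1.7]
wrist n 44916 lid z 0.0894 tilt 0.1462 high dir deg -47.9 grad [ 0.098 -0.108]
knob [0.5183 0.1123 0.1006] 8280
tcp_pos: [0.5601, 0.073, 0.0562]
wrist_force: [1.2, -0.8, -1.3]
wrist n 43581 lid z 0.0899 tilt 0.1309 high dir deg -44.6 grad [ 0.093 -0.092]
knob [0.5149 0.1147 0.1004] 8221
t 15.72 tcp [0.5601 0.073  0.0562] x-axis deg 137.67 zax [-0.  0. -1.] F [ 0.42 -0.63 -0.9 ]
tool delta mm [59.9 -0.5  0.2] units [ 0.0749 -0.0006  0.0003] len 0.06 q [-0.01  0.42 -0.28  0.87  0.    0.73]
```

The tilt is falling as the pot moves. Continuing gently.

```bash
for i in 1 2; do python3 -m creep '{"hand":[60,60,60,60,60],"delta_pos":[[0.001,0,0],[0.001,0,0],[0.001,0,0],[0.0005,0,0],[0,0,0]],"turn":[0,0,0,0,0]}'|egrep 'tcp|force'
python3 - <<'E'
from tilt import *; tilt('wrist')
E
done; python3 to.py 0.5155 0.113 0.056
```

```text
tcp_pos: [0.5581, 0.0749, 0.0562]
wrist_force: [0.6, -1.6, -1.0]
wrist n 42943 lid z 0.0901 tilt 0.1228 high dir deg -43.6 grad [ 0.089 -0.085]
knob [0.5129 0.1164 0.1003] 8194
tcp_pos: [0.556, 0.0768, 0.0562]
wrist_force: [1.9, -1.6, -0.9]
wrist n 42232 lid z 0.0904 tilt 0.1189 high dir deg -42.8 grad [ 0.087 -0.081]
knob [0.5108 0.1182 0.1003] 8191
t 16.65 tcp [0.556  0.0767 0.0562] x-axis deg 137.67 zax [-0.  0. -1.] F [ 1.14 -1.59 -1.26]
tool delta mm [54.4 -0.4  0.2] units [ 0.0679 -0.0006  0.0002] len 0.054 q [-0.01  0.41 -0.29  0.87  0.    0.73]
```

The base is now about centred but still 0.119 rad askew, so this is the time to press the high side.

```bash
python3 -m creep '{"hand":[60,60,60,60,60],"delta_pos":[[-0.008,0,0],[-0.006,0,-0.005],[0,0,-0.03],[0,0,-0.04],[0,0,-0.04]],"turn":[0,0,0,0,0]}'|egrep 'tcp|force'; python3 -m creep '{"hand":[0,0,0,0,0],"delta_pos":[[0,0,0],[0.01,0,0],[0.01,0,0],[0.01,0,0],[0.005,0,0]],"turn":[0,0,0,0,0]}'|egrep 'tcp|force'; python3 to.py 0.5385 0.0918 0.11; python3 tilt.py 2>/dev/null
```

```text
tcp_pos: [0.5636, 0.0689, 0.1486]
wrist_force: [0.8, -0.3, -0.5]
tcp_pos: [0.5413, 0.0889, 0.1468]
wrist_force: [-0.8, 0.3, -0.6]
t 17.48 tcp [0.5413 0.0889 0.1468] x-axis deg 137.71 zax [-0.004  0.    -1.   ] F [-0.8   0.25 -0.57]
tool delta mm [ 3.9  0.4 36.8] units [0.0049 0.0004 0.046 ] len 0.037 q [ 0.02  0.31 -0.19  1.07  0.    0.75]
wrist n 11035 lid z 0.0856 tilt 0.0209 high dir deg -53.8 grad [ 0.012 -0.017]
knob [0.5174 0.1125 0.0966] 1868
top n 26 lid z 0.1083 tilt 0.566 high dir deg 104.8 grad [-0.144  0.547]
scene n 283 lid z 0.085 tilt 0.0308 high dir deg -63.9 grad [ 0.014 -0.028]
knob [0.5212 0.1062 0.0959] 53
```

Releasing it let the pot drop and settle. Tilt is now about 0.02 rad and the lid sits 13 mm lower. Moving over the knob.

```bash
python3 to.py 0.5168 0.1126 0.115; python3 -m creep '{"hand":[0,0,0,0,0],"delta_pos":[[0.013,0,0],[0.015,0,0],[0.008,0,0],[0.005,0,0],[0,0,0]],"turn":[0,0,0,0,0]}'|egrep 'tcp|force'; python3 to.py 0.5168 0.1126 0.115; python3 tilt.py 2>/dev/null
```

```text
t 17.63 tcp [0.5427 0.0884 0.1474] x-axis deg 137.72 zax [-0.002 -0.    -1.   ] F [ 0.   -0.79 -0.1 ]
tool delta mm [35.4  0.5 32.5] units [0.0442 0.0006 0.0406] len 0.048 q [ 0.02  0.31 -0.19  1.07  0.    0.75]
tcp_pos: [0.5184, 0.1109, 0.1483]
wrist_force: [0.3, -0.1, -0.1]
t 18.05 tcp [0.5184 0.1109 0.1483] x-axis deg 137.73 zax [-0.  0. -1.] F [ 0.31 -0.11 -0.06]
tool delta mm [ 2.4  0.2 33.3] units [0.003  0.0002 0.0416] len 0.033 q [ 0.06  0.28 -0.24  1.05  0.    0.8 ]
wrist n 8157 lid z 0.0856 tilt 0.0212 high dir deg -53.7 grad [ 0.013 -0.017]
knob [0.5172 0.1127 0.0965] 1627
top n 203 lid z 0.0869 tilt 0.0114 high dir deg -47.9 grad [ 0.008 -0.008]
knob [0.5053 0.1069 0.0981] 9
scene n 300 lid z 0.0851 tilt 0.03 high dir deg -92.4 grad [-0.001 -0.03 ]
knob [0.52   0.1069 0.0958] 59
```

```bash
python3 -m creep '{"hand":[0,0,0,0,0],"delta_pos":[[0.0015,0,0.012],[0,0,0.012],[0,0,0.01],[0,0,0.006],[0,0,0.001]],"turn":[0,0,0,0,0]}'|egrep 'tcp|force'; for i in 1 2 3; do python3 -m creep '{"hand":[0,0,0,0,0],"delta_pos":[[0,0,0.001],[0,0,0.001],[0,0,0.0005],[0,0,0],[0,0,0]],"turn":[0,0,0,0,0]}'|egrep 'tcp|force';done
```

```text
tcp_pos: [0.5174, 0.1106, 0.1135]
wrist_force: [-0.5, 0.2, 0.2]
tcp_pos: [0.5188, 0.1109, 0.1138]
wrist_force: [-0.0, 0.5, -0.4]
tcp_pos: [0.5185, 0.1109, 0.1114]
wrist_force: [-0.1, -1.5, -0.2]
tcp_pos: [0.5185, 0.1109, 0.1094]
wrist_force: [0.0, -0.4, 0.4]
```

```bash
for i in 1 2 3 4; do python3 -m creep '{"hand":[0,0,0,0,0],"delta_pos":[[0.0005,0,0.001],[0,0,0.0005],[0,0,0.0003],[0,0,0],[0,0,0]],"turn":[0,0,0,0,0]}'|egrep 'tcp|force';done
```

```text
tcp_pos: [0.5183, 0.1112, 0.108]
wrist_force: [0.3, -0.7, 0.9]
tcp_pos: [0.5185, 0.1113, 0.1074]
wrist_force: [-0.5, -0.2, 6.1]
tcp_pos: [0.5185, 0.1114, 0.1062]
wrist_force: [-0.5, 0.2, 6.0]
tcp_pos: [0.5185, 0.1115, 0.1048]
wrist_force: [0.1, -1.8, 6.9]
```

Sinking at a steady 6–7 N. Continuing to the stop.

```bash
for i in 1 2 3 4; do python3 -m creep '{"hand":[0,0,0,0,0],"delta_pos":[[0,0,0.0008],[0,0,0.0005],[0,0,0.0003],[0,0,0],[0,0,0]],"turn":[0,0,0,0,0]}'|egrep 'tcp|force';done
```

```text
tcp_pos: [0.5185, 0.1115, 0.1035]
wrist_force: [0.4, -2.2, 6.0]
tcp_pos: [0.5185, 0.1115, 0.1023]
wrist_force: [-0.0, -1.4, 5.6]
tcp_pos: [0.5185, 0.1114, 0.101]
wrist_force: [-0.5, -1.9, 6.8]
tcp_pos: [0.5185, 0.1114, 0.0997]
wrist_force: [-0.4, -0.9, 6.4]
```

```bash
for i in 1 2 3; do python3 -m creep '{"hand":[0,0,0,0,0],"delta_pos":[[0,0,0.0006],[0,0,0.0004],[0,0,0.0002],[0,0,0],[0,0,0]],"turn":[0,0,0,0,0]}'|egrep 'tcp|force';done
```

```text
tcp_pos: [0.5186, 0.1115, 0.0993]
wrist_force: [-0.9, -1.7, 9.6]
tcp_pos: [0.5189, 0.1115, 0.0993]
wrist_force: [-3.5, -2.7, 16.7]
tcp_pos: [0.519, 0.1115, 0.0992]
wrist_force: [-5.4, -1.1, 22.2]
```

Hard stop: z holds at 0.0993 while force climbs to 22 N. Total sink is about 12 mm, counting the earlier 3.5 mm. Releasing and checking.

```bash
python3 -m creep '{"hand":[0,0,0,0,0],"delta_pos":[[0,0,-0.003],[0,0,-0.01],[0,0,-0.03],[0,0,-0.04],[0,0,-0.04]],"turn":[0,0,0,0,0]}'|egrep 'tcp|force'; python3 -m creep '{"hand":[0,0,0,0,0],"delta_pos":[[-0.03,0,-0.02],[-0.04,0,0],[-0.04,0,0],[-0.02,0,0],[0,0,0]],"turn":[0,0,0,0,0]}'|egrep 'tcp|force'; python3 look.py w7; python3 tilt.py 2>/dev/null
python3 - <<'E'
from h import *
for n in ('top','scene','wrist'):
    c=env.read_camera(n); save(c,n+'8'); P=cloud(c)[c['depth']>0]
    r=np.hypot(P[:,0]-.5155,P[:,1]-.113); z=P[:,2]
    print(n,'tray z',np.median(z[(r>.064)&(r<.075)&(z>.02)&(z<.045)]),'lid z',np.median(z[(r>.02)&(r<.04)]))
    for t in ('mug_center','bowl_center','spork_center','seat','pot_knob','pot_center'):
        L=env.pinpoint(n,t)[:1]
        if L: r_,k=L[0]['location']; print(t,np.round(L[0]['location'],1),round(L[0]['score'],2), ray_z(c,r_,k,.0325).round(4) if t=='seat' else '')
E
```

```text
tcp_pos: [0.5163, 0.1119, 0.1944]
wrist_force: [1.4, 0.2, -0.0]
tcp_pos: [0.5967, 0.0394, 0.2097]
wrist_force: [0.1, 0.8, 0.4]
w knob [0.5164 0.1115 0.0887] 0.82 tool [ 0.1057 -0.0008  0.1208]
t knob [0.4428 0.3683 0.0065] 0.39 tool [0.3333 0.139  0.2032]
wrist n 8146 lid z 0.0771 tilt 0.0202 high dir deg -52.1 grad [ 0.012 -0.016]
knob [0.5178 0.1123 0.0882] 1334
top n 0 lid z 0.0 tilt 0.0 high dir deg 0.0 grad [0. 0.]
scene n 316 lid z 0.0767 tilt 0.0267 high dir deg -82.4 grad [ 0.004 -0.026]
knob [0.5193 0.1075 0.0874] 58
top tray z nan lid z 0.6881252762758596
mug_center [262.  157.8] 0.81 
bowl_center [213.1 508.3] 0.7 
spork_center [318.8 494.2] 0.7 
scene tray z 0.031458938063329334 lid z 0.07689526355250709
mug_center [188.3 390.8] 0.95 
bowl_center [353.2 195. ] 0.72 
spork_center [286.9 157.2] 0.72 
pot_knob [215.1 342.2] 0.66 
pot_center [227.2 342.2] 0.87 
wrist tray z 0.03189999847122754 lid z 0.07719295609738616
pot_center [ 98.4 314.6] 0.91
  return _methods._mean(a, axis=axis, dtype=dtype,
  ret = ret.dtype.type(ret / rcount)
```

View pics/wrist8.png

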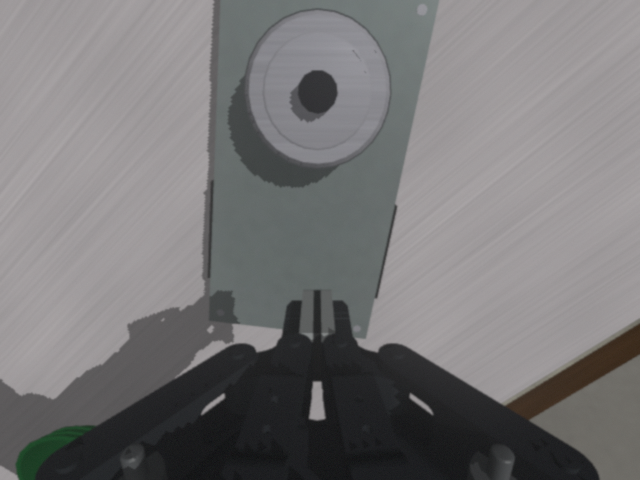

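View pics/scene8.png

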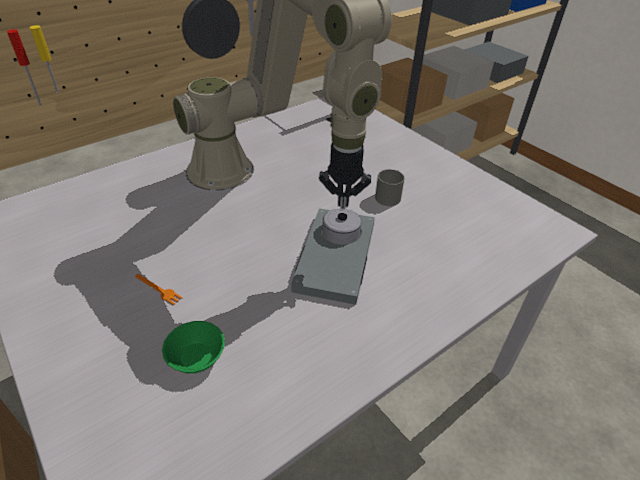

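Lid height minus tray height puts pot_center at about 0.0144 m, right at the limit, and a small tilt (about 0.02 rad, high side near −52°) shows in two cameras. The pot may be riding slightly on the cone, so I'll check the camera bias against the tray plane.

```bash
cat > rel.py <<'E'
from h import *
def plane(p):
    for _ in range(5):
        A=np.c_[p[:,:2]-[.5155,.113],np.ones(len(p))]; s=np.linalg.lstsq(A,p[:,2],rcond=None)[0]; e=p[:,2]-A@s
        p=p[abs(e)<2.5*max(e.std(),2e-4)]
    return s,len(p)
for n in ('wrist','scene'):
    c=env.read_camera(n); P=cloud(c)[c['depth']>0]; r=np.hypot(P[:,0]-.5155,P[:,1]-.113); z=P[:,2]
    v=np.array([-.639,.769]);w=np.array([-.769,-.639]); q=P[:,:2]-[.563,.0547]
    t=(r>.066)&(abs(q@v)<.15)&(abs(q@w)<.075)&(z>.025)&(z<.038)
    st,nt=plane(P[t]); rk=np.hypot(P[:,0]-.5175,P[:,1]-.1125)
    sl,nl=plane(P[(rk>.02)&(rk<.044)&(z>.07)&(z<.095)])
    g=sl[:2]-st[:2]
    print(n,nt,nl,'tray grad',st[:2].round(4),'lid grad',sl[:2].round(4),'rel tilt',np.hypot(*g).round(4),np.degrees(np.arctan2(g[1],g[0])).round(0),'pot_center z',(sl[2]-st[2]-.031).round(4))
E
python3 rel.py
python3 - <<'E'
from h import *
# well relative to pot before/after in the wrist camera / tray fit
c=env.read_camera('wrist');P=cloud(c);z=P[...,2]
m=(c['depth']>0)&(z>.068)&(z<.083)&(np.hypot(P[...,0]-.5175,P[...,1]-.1125)<.06)
(cx,cy),r=cv2.minEnclosingCircle((P[m][:,:2]*1000).astype(np.float32)); print('lid',cx,cy,r)
v=np.array([-.639,.769])
m=(c['depth']>0)&(z>.027)&(z<.036)&(abs(P[...,0]-.56)<.2)&(abs(P[...,1]-.06)<.2)
print(cv2.minAreaRect((P[m][:,:2]*1000).astype(np.float32)))
E
```

```text
wrist 30418 9734 tray grad [0.0007 0.0011] lid grad [ 0.0125 -0.0175] rel tilt 0.022 -58.0 pot_center z 0.0141
scene 2813 364 tray grad [-0.0006 -0.0008] lid grad [ 0.0104 -0.0258] rel tilt 0.0273 -66.0 pot_center z 0.014
lid 517.7993774414062 111.98270416259766 54.82511901855469
((566.5562744140625, 53.871826171875), (176.594970703125, 316.4757385253906), 40.02073669433594)
```

The tilt is real: about 0.023 rad, high side around −60°. Pressing that side of the lid.

```bash
python3 to.py 0.5374 0.0806 0.098
```

```text
t 26.83 tcp [0.5942 0.0419 0.2101] x-axis deg 137.66 zax [ 0.  0. -1.] F [-0.11 -1.03 -1.52]
tool delta mm [ 68.1  -9.7 112.1] units [ 0.0851 -0.0121  0.1401] len 0.131 q [-0.06  0.36  0.04  1.25  0.    0.67]
```

```bash
python3 -m creep '{"hand":[0,0,0,0,0],"delta_pos":[[0.025,-0.004,0.02],[0.025,-0.004,0.02],[0.02,-0.003,0.02],[0.013,-0.001,0.02],[0.002,0,0.02]],"turn":[0,0,0,0,0]}'|egrep 'tcp|force';python3 -m creep '{"hand":[0,0,0,0,0],"delta_pos":[[0,0,0.02],[0,0,0.01],[0,0,0.005],[0,0,0.002],[0,0,0]],"turn":[0,0,0,0,0]}'|egrep 'tcp|force'; python3 to.py 0.5374 0.0806 0.09
```

```text
tcp_pos: [0.5356, 0.0817, 0.1295]
wrist_force: [0.0, 0.4, 0.1]
tcp_pos: [0.5379, 0.0805, 0.1007]
wrist_force: [-0.2, -0.6, -0.0]
t 27.67 tcp [0.5379 0.0805 0.1007] x-axis deg 137.65 zax [ 0.  0. -1.] F [-0.16 -0.57 -0.02]
tool delta mm [ 0.5 -0.3 10.7] units [ 0.0006 -0.0003  0.0134] len 0.011 q [ 0.    0.34 -0.28  0.95  0.    0.74]
```

```bash
python3 -m creep '{"hand":[0,0,0,0,0],"delta_pos":[[0,0,0.003],[0,0,0.003],[0,0,0.002],[0,0,0.002],[0,0,0.001]],"turn":[0,0,0,0,0]}'|egrep 'tcp|force'; for i in 1 2 3 4; do python3 -m creep '{"hand":[0,0,0,0,0],"delta_pos":[[0,0,0.0007],[0,0,0.0003],[0,0,0.0002],[0,0,0],[0,0,0]],"turn":[0,0,0,0,0]}'|egrep 'tcp|force';done
```

```text
tcp_pos: [0.5375, 0.0806, 0.0916]
wrist_force: [0.7, -0.3, -0.1]
tcp_pos: [0.5376, 0.0806, 0.0908]
wrist_force: [0.6, -0.5, 0.1]
tcp_pos: [0.5375, 0.0806, 0.0897]
wrist_force: [-0.3, 0.3, 0.2]
tcp_pos: [0.5375, 0.0806, 0.0888]
wrist_force: [0.4, 0.2, 0.4]
tcp_pos: [0.5377, 0.0806, 0.0881]
wrist_force: [0.5, 0.0, 2.6]
```

```bash
for i in 1 2 3; do python3 -m creep '{"hand":[0,0,0,0,0],"delta_pos":[[0,0,0.0004],[0,0,0.0003],[0,0,0.0002],[0,0,0],[0,0,0]],"turn":[0,0,0,0,0]}'|egrep 'tcp|force';done; python3 rel.py
```

```text
tcp_pos: [0.5377, 0.0807, 0.0875]
wrist_force: [-0.3, 1.0, 5.5]
tcp_pos: [0.5377, 0.0807, 0.087]
wrist_force: [-1.8, 1.0, 7.7]
tcp_pos: [0.5378, 0.0807, 0.087]
wrist_force: [-3.2, 0.3, 12.4]
wrist 26541 21471 tray grad [0.0006 0.0011] lid grad [ 0.0043 -0.0071] rel tilt 0.009 -66.0 pot_center z 0.0136
scene 2804 188 tray grad [ 0.0004 -0.0011] lid grad [-0.0067 -0.0149] rel tilt 0.0155 -117.0 pot_center z 0.0138
```

```bash
for i in 1 2 3; do python3 -m creep '{"hand":[0,0,0,0,0],"delta_pos":[[0,0,0.0004],[0,0,0.0002],[0,0,0],[0,0,0],[0,0,0]],"turn":[0,0,0,0,0]}'|egrep 'tcp|force';done; python3 rel.py
```

```text
tcp_pos: [0.5378, 0.0808, 0.0867]
wrist_force: [-3.8, 0.1, 12.9]
tcp_pos: [0.5378, 0.0807, 0.0866]
wrist_force: [-5.0, -0.3, 15.9]
tcp_pos: [0.5379, 0.0807, 0.0866]
wrist_force: [-5.3, -0.5, 18.1]
wrist 26673 21521 tray grad [0.0004 0.0009] lid grad [ 0.0012 -0.0025] rel tilt 0.0035 -77.0 pot_center z 0.0135
scene 2786 182 tray grad [ 0.0003 -0.0008] lid grad [ 0.005  -0.0078] rel tilt 0.0084 -56.0 pot_center z 0.0132
```

Level under load. I'll release and see whether it holds.

```bash
python3 -m creep '{"hand":[0,0,0,0,0],"delta_pos":[[0,0,-0.003],[0,0,-0.01],[0,0,-0.02],[0,0,-0.03],[0,0,0]],"turn":[0,0,0,0,0]}'|egrep 'tcp|force'; python3 rel.py;  python3 tilt.py 2>/dev/null; python3 to.py .5165 .112 .11
```

```text
tcp_pos: [0.5397, 0.0806, 0.1385]
wrist_force: [0.7, -0.6, 0.2]
wrist 24341 13336 tray grad [0.0007 0.0011] lid grad [ 0.0043 -0.0034] rel tilt 0.0057 -51.0 pot_center z 0.0135
scene 2815 330 tray grad [ 0.0006 -0.0003] lid grad [ 0.004  -0.0111] rel tilt 0.0113 -73.0 pot_center z 0.0135
wrist n 11445 lid z 0.0765 tilt 0.004 high dir deg -25.3 grad [ 0.004 -0.002]
knob [0.5173 0.1126 0.0875] 1953
top n 0 lid z 0.0 tilt 0.0 high dir deg 0.0 grad [0. 0.]
scene n 280 lid z 0.076 tilt 0.0165 high dir deg -106.5 grad [-0.005 -0.016]
knob [0.5223 0.1072 0.0868] 51
t 33.12 tcp [0.5368 0.0806 0.1336] x-axis deg 137.66 zax [-0.002  0.    -1.   ] F [0.55 0.36 0.63]
tool delta mm [36.1  9.6 23.6] units [0.0451 0.012  0.0295] len 0.044 q [ 0.    0.31 -0.23  1.03  0.    0.74]
```

It holds level. One more firm press on the knob, to make sure the dish is at its stop.

```bash
python3 -m creep '{"hand":[0,0,0,0,0],"delta_pos":[[0.013,0.004,0],[0.013,0.004,0],[0.012,0.003,0],[0.007,0.001,0.003],[0,0,0.003]],"turn":[0,0,0,0,0]}'|egrep 'tcp|force'; python3 -m creep '{"hand":[0,0,0,0,0],"delta_pos":[[0,0,0.012],[0,0,0.008],[0,0,0.004],[0,0,0.002],[0,0,0]],"turn":[0,0,0,0,0]}'|egrep 'tcp|force'; python3 to.py .5165 .112 .0985
```

```text
tcp_pos: [0.516, 0.1134, 0.1296]
wrist_force: [-0.2, -1.7, 0.0]
tcp_pos: [0.5171, 0.1116, 0.1083]
wrist_force: [0.7, -0.6, 0.1]
t 33.95 tcp [0.5171 0.1116 0.1083] x-axis deg 137.63 zax [-0.001 -0.    -1.   ] F [ 0.67 -0.59  0.1 ]
tool delta mm [ 0.7 -0.1  9.8] units [ 0.0009 -0.0001  0.0122] len 0.01 q [ 0.06  0.31 -0.31  0.96  0.    0.8 ]
```

```bash
python3 -m creep '{"hand":[0,0,0,0,0],"delta_pos":[[0,0,0.003],[0,0,0.003],[0,0,0.002],[0,0,0.001],[0,0,0.001]],"turn":[0,0,0,0,0]}'|egrep 'tcp|force'; for i in 1 2 3 4; do python3 -m creep '{"hand":[0,0,0,0,0],"delta_pos":[[0,0,0.0007],[0,0,0.0003],[0,0,0.0002],[0,0,0],[0,0,0]],"turn":[0,0,0,0,0]}'|egrep 'tcp|force';done
```

```text
tcp_pos: [0.5174, 0.1119, 0.101]
wrist_force: [0.0, -0.2, -0.0]
tcp_pos: [0.5174, 0.112, 0.1002]
wrist_force: [-0.1, -0.0, -0.3]
tcp_pos: [0.5173, 0.1119, 0.0991]
wrist_force: [0.1, -0.3, 0.3]
tcp_pos: [0.5176, 0.112, 0.0987]
wrist_force: [-2.1, -0.7, 5.5]
tcp_pos: [0.5177, 0.112, 0.0986]
wrist_force: [-3.7, 0.3, 11.6]
```

```bash
for i in 1 2 3 4; do python3 -m creep '{"hand":[0,0,0,0,0],"delta_pos":[[0,0,0.0006],[0,0,0.0002],[0,0,0],[0,0,0],[0,0,0]],"turn":[0,0,0,0,0]}'|egrep 'tcp|force';done
```

```text
tcp_pos: [0.5178, 0.112, 0.0986]
wrist_force: [-5.1, -0.4, 15.5]
tcp_pos: [0.5179, 0.112, 0.0986]
wrist_force: [-6.1, 0.3, 19.7]
tcp_pos: [0.5179, 0.112, 0.0986]
wrist_force: [-7.3, -1.3, 24.8]
tcp_pos: [0.518, 0.112, 0.0985]
wrist_force: [-8.7, -0.7, 29.4]
```

Hard stop confirmed: 29 N with no movement. Letting go and checking.

```bash
python3 -m creep '{"hand":[0,0,0,0,0],"delta_pos":[[0,0,-0.003],[0,0,-0.01],[0,0,-0.03],[0,0,-0.04],[0,0,-0.04]],"turn":[0,0,0,0,0]}'|egrep 'tcp|force'; python3 -m creep '{"hand":[0,0,0,0,0],"delta_pos":[[-0.03,0,-0.02],[-0.04,0,0],[-0.04,0,0],[-0.02,0,0],[0,0,0]],"turn":[0,0,0,0,0]}'|egrep 'tcp|force'; python3 rel.py;python3 tilt.py 2>/dev/null
python3 - <<'E'
from h import *
c=env.read_camera('scene'); save(c,'scene9'); c=env.read_camera('wrist'); save(c,'wrist9');P=cloud(c);z=P[...,2]
m=(c['depth']>0)&(z>.066)&(z<.083)&(np.hypot(P[...,0]-.5175,P[...,1]-.1125)<.06)
print('lid',cv2.minEnclosingCircle((P[m][:,:2]*1000).astype(np.float32)))
for t in ('mug_center','bowl_center','spork_center'): print(t,env.pinpoint('scene',t)[:1])
E
```

```text
tcp_pos: [0.5164, 0.1118, 0.1932]
wrist_force: [0.5, 0.2, -0.1]
tcp_pos: [0.5967, 0.0394, 0.2085]
wrist_force: [0.5, -0.1, -0.7]
wrist 30192 9974 tray grad [0.0006 0.001 ] lid grad [ 0.0044 -0.0029] rel tilt 0.0054 -47.0 pot_center z 0.0135
scene 2797 366 tray grad [-0.0001 -0.0021] lid grad [ 0.0025 -0.0105] rel tilt 0.0088 -73.0 pot_center z 0.0137
wrist n 8247 lid z 0.0765 tilt 0.0031 high dir deg -37.8 grad [ 0.002 -0.002]
knob [0.5177 0.1124 0.0875] 1349
top n 0 lid z 0.0 tilt 0.0 high dir deg 0.0 grad [0. 0.]
scene n 313 lid z 0.0759 tilt 0.0082 high dir deg -71.3 grad [ 0.003 -0.008]
knob [0.5196 0.1076 0.0869] 61
lid ((517.8603515625, 112.4214859008789), 54.65999984741211)
mug_center [{'location': [185.9, 390.0], 'score': 0.7}]
bowl_center [{'location': [351.5, 195.5], 'score': 0.98}]
spork_center [{'location': [289.7, 158.8], 'score': 0.77}]
```

View pics/wrist9.png

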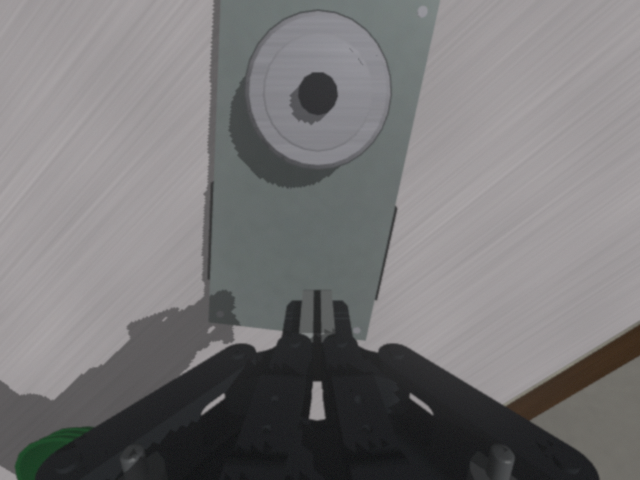

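```bash
python3 -c "
from workcell import env
print(env.get_state()['clock'],env.get_state()['wrist_force']); print(env.hand_in())"
```

```text
39.0333 [0.1068023  0.04089936 0.39470028]
the job is handed in; nothing more can be done
None
```

The pot is in the dish, level, and pressed down to the hard stop. I handed the job in at 39 s; no verdict is reported.

**How it went:**
- I pushed the pot low along the tray with the open fingers until it dropped into the dish, hanging about 0.15 rad askew.
- Pressing the high side at that point sank the dish about 3.5 mm and did not level the pot, so I stopped. A gentle push of about 10 mm let it settle to about 0.02 rad.
- I pressed the knob until the dish stopped sinking (about 12 mm in all, 22 N), then pressed the high side of the lid (18 N), which levelled it. A second knob press reached 29 N with no further movement.

**Last checks:**

| Check | Measured | Limit |
|---|---|---|
| Tilt | 0.005–0.009 rad | 0.05 rad |
| pot_center above seat | 0.0135–0.0137 m | 0.0145 m |
| Pot axis to well centre | about 2 mm | 4 mm |
| Highest force read while pressing the pot | about 31 N | 45 N |

- **Bystanders:** the mug, bowl and spork were found within about 3 pixels of where they started in the scene camera.
- **Robot:** it was clear of everything at hand-in.

**Weak points:**
- The height margin is only about 1 mm, and the camera calibration is good to about 2 mm. It also reads about 1 mm higher than I would expect at the stop.
- The 2 mm axis offset compares two different cameras, so part of it may be calibration error.
- The top camera was blocked by the arm at the end and could not confirm the pot.

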